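# Sweep the loose screw caps into the sweep tray

### The arm

A 6-joint arm with a two-finger parallel gripper is mounted at the origin on a cart in front of the work surface, level with it; the furniture and walls round the work are solid. World frame = base frame: x ahead of the robot, y to its left, z up, the work surface at z = 0. Lengths are in mm, angles in rad, forces in N, time in s.
With the tool pointing down it reaches from about 350 to 875 mm from the base axis. Payload 4.2 kg.
Tool frame: the origin (TCP) lies between the finger pads; the fingertips stand 25 mm ahead of it and the grasp point (between the pads) lies 6 mm ahead of it; z points along the fingers, y is the line along which they close (so a half turn about z gives the same grasp; the last joint's range is limited). The gripper opens to 85 mm and grips with 20 to 120 N. Pads are 22 mm wide; open, the fingers measure 114 mm over their backs; the gripper's body (76 mm by 85 mm) begins 54 mm behind the grasp point. The pads swing forward as they close: fully open they stand 13 mm farther back than shut.
Start: joints at [-0.878, 0.385, 0.008, 0, -1.194, -0.259], TCP at [262.713, -567.081, 256.312] pointing down, gripper open.
Joint ranges: [-3.14, 3.14], [-1.21, 2.06], [-1.07, 1.41], [-3.16, 2.05], [-2.99, -0.16], [-3.1, 3.1]. Speed limits (rad/s): [2.79, 2.79, 3.14, 3.14, 3.14, 3.14].

### API

Orientations are given as a unit quaternion [x, y, z, w].
In Python, from bench import arm gives the robot as it stands.
- The arm moves only by the shell command python3 -m pendant 'ROWS'. ROWS is JSON, a list of rows, each a list of 7 numbers: the shift along the tool's x, y, z in m, then the turn, a rotation vector about the tool's x, y, z in degrees, then the finger opening in m, from 0 to 0.0854. In form: [[x, y, z, wx, wy, wz, fingers], ...]. A call has 1 to 12 rows; each row shifts and turns the commanded pose from where the row before left it, along the tool's axes as they then stand; what a row does not reach is not made up. A row lasts 1/10 s, in which the tool goes at most 50 mm and 8.59 degrees, less where a joint would pass 70% of its speed; a pose out of reach is approached as far as the arm can. A call is refused whole if a number of a shift passes 0.05 or a number of a turn 8.59, either way. A call with a gripper value outside its range is refused whole. The fingers move at their own pace and stop on an object; the grip force is fixed at half the most. Time passes only in rows, so rows that do not move let the fingers close. It gives the time, the measured TCP pose, the force, the opening and the grip force at its end, in the units of the state.
- arm.read_state(): the state, without advancing time (a new reading comes with each control period).
- arm.get_image(name): name is "scene" or "top" or "wrist"; returns a dict with "image" (480x640x3 uint8, red, green, blue), "fx", "fy", "cx", "cy" (pixels), "xyz" and "rotation" of the camera in the world. Camera axes: x right, y down, z forward; pixel columns grow to the right and rows downward; lengths in mm; the calibration is good to about 2 mm. A picture is of the moment at which its call begins. There is no depth.
- arm.job_done(): hands the job in; it is judged then, once.
The state is a dict: "clock": time; "joints": joint angles; "joint_vel": joint speeds; "joint_efforts": joint torques, N m; "position": TCP position; "ee_rot": TCP orientation; "contact_force": force on the tool from outside, world axes, zero at the start; "wrist_torque": the same for the moment, N m; "gripper_width": finger opening in mm; "grasp_force": force on a finger pad.
Only numpy, scipy, OpenCV 4.12 (cv2) and the standard library are available. Lean on these libraries where they do the work, as an engineer would, in place of code of your own. Each camera call takes 0.05 s, during which the arm holds its last target. There are 200 camera calls.

### The job

Tidy the table after the water tests: with your fingertips, sweep the three loose white screw caps along the table top, over the ramped lip and into the open-fronted metal sweep tray, until each cap is wholly inside. Slide the caps, do not pick any of them up, and leave the jar, the small bottle, the gas meter and the roll of tape standing where they are.

Things in the scene. Friction and masses are not known exactly. Their poses are not given: they have to be found in the camera images.
- sweep_tray: fixed sheet-steel sweep tray, 150 mm deep (x) by 224 mm wide (y), with side and back walls 2 mm thick and 33 mm high. Origin: under its centre, on the table; x points inward, from the open front (x = -75) to the back wall (inner face x = +73); side walls' inner faces at y = +-110. It lies on the robot's left, its open front towards the robot's right, turned up to 20 degrees either way
- tray_mouth (a point): middle of the tray's open front edge, on the table (tray x = -75 mm, y = 0). The front is open over the whole width; a smooth ramp rises from the table at this edge to the tray's flat floor, which is 2 mm above the table from tray x = -50 mm on. A wire loop sticks out 17 mm behind the back wall
- cap_near: loose white plastic screw cap, a disc 21 mm across and 13 mm high, lying flat on the table to the right of the tray; of the three caps the nearest to the robot. Origin: centre of its underside as it lies at the start (0 mm above the table), z axis up. It may turn about z while it slides
- cap_mid: another such cap (21 mm across, 13 mm high), the middle one of the three in distance ahead of the robot; origin as above
- cap_far: another such cap (21 mm across, 13 mm high), the farthest ahead of the robot; origin as above
- jar: loose white wide-mouth sample jar with its lid on, 33 mm across, 45 mm high, standing between the nearest cap and the middle cap, 52 to 66 mm from the nearest cap's centre. Origin: centre of its underside, z up. Must stay where it is, upright
- small_bottle: loose small white capped bottle, 28 mm across, 55 mm high, standing 88 to 115 mm to the right of the farthest cap (away from the tray, centre to centre). Origin: centre of its underside, z up. Must stay where it is, upright
- gas_meter: loose yellow hand-held gas meter, 112 x 62 x 32 mm, lying flat on the table on the right; origin: centre of its underside. Must stay where it is
- tape_roll: loose roll of yellow tape lying flat, 92 mm across, 30 mm high, on the right near the robot's edge of the table; origin: centre of its underside. Must stay where it is

How it is judged (in metres and radians):
At the end, for the whole second after the job is handed in: each of the three caps is at rest wholly inside the tray: its origin at least 11 mm past the open front edge, between the walls, less than 20 mm above the table; the jar and the small bottle stand upright within 15 mm, the gas meter and the tape roll within 20 mm, of where they were (x of cap_near in the frame of sweep_tray between -0.064 and 0.073 m and y of cap_near in the frame of sweep_tray between -0.11 and 0.11 m and height (world z) of each of cap_near, cap_mid, cap_far below 0.02 m and linear speed of each of cap_near, cap_mid, cap_far below 0.02 m/s and x of cap_mid in the frame of sweep_tray between -0.064 and 0.073 m and y of cap_mid in the frame of sweep_tray between -0.11 and 0.11 m and x of cap_far in the frame of sweep_tray between -0.064 and 0.073 m and y of cap_far in the frame of sweep_tray between -0.11 and 0.11 m and distance of each of jar, small_bottle from where it was at the start of the episode below 0.015 m and angle between each of jar, small_bottle's own z axis and vertical below 0.1 rad and distance of each of gas_meter, tape_roll from where it was at the start of the episode below 0.02 m); the robot touches nothing.
It fails at once if a cap was lifted (more than 20 mm off the table) (height (world z) of any of cap_near, cap_mid, cap_far above 0.02 m).
It fails at once if the jar or the small bottle was moved more than 15 mm or tipped (distance of any of jar, small_bottle from where it was at the start of the episode above 0.015 m or angle between any of jar, small_bottle's own z axis and vertical above 0.4 rad).
It fails at once if the gas meter or the tape roll was moved more than 20 mm (distance of any of gas_meter, tape_roll from where it was at the start of the episode above 0.02 m).
It also fails if it takes over 64 s, if anything falls off the work surface, if the arm or the gripper's body presses on something with over 40 N, if the wrist force passes 120 N, or if a joint passes its speed limit or range.

## Working session

There is one attempt and no reset: what is moved stays moved. The work goes in short steps, Python scripts to look and compute and a shell command to move; the robot and the scene stay as the last step left them, time stands still between calls to the robot, and variables do not carry over. Pictures are saved under pics/ and viewed, at most 10 in all, crops included, and the job is handed in when it is done.

```bash
mkdir -p pics
cat > h.py <<'E'
import numpy as np, cv2
from bench import arm
def grab(n,f=None):
    d=arm.get_image(n)
    if f: cv2.imwrite('pics/'+f,d['image'][:,:,::-1])
    return d
def ray(d,u,v,z):
    R=np.array(d['rotation']); 
    if R.shape!=(3,3):
        from scipy.spatial.transform import Rotation as Q; R=Q.from_quat(R).as_matrix()
    r=R@np.array([(u-d['cx'])/d['fx'],(v-d['cy'])/d['fy'],1.]); o=np.array(d['xyz'],float)
    return o+r*(z-o[2])/r[2]
E
python3 - <<'E'
from h import *
for n in('top','scene'):
    d=grab(n,n+'0.png'); print(n,d['xyz'],d['rotation'],d['fx'],d['cx'],d['cy'])
s=arm.read_state(); print(s['clock'],s['position'],s['ee_rot'],s['gripper_width'])
E
```

```text
top [337.62827066  -5.56242688 859.84620618] [ 0.70627709 -0.69886671  0.08178629 -0.07790373] 466.73929937709863 313.6936158436891 235.1415485717178
scene [ 13.71995667 586.15615833 599.33072362] [-0.31139124  0.83205811 -0.43006425  0.16049777] 477.66301827105036 314.3350216011385 238.43528120627985
0.1 [ 262.53063824 -566.67846392  255.32762432] [-2.15119400e-01  9.76587268e-01  9.43550824e-04 -2.49673804e-04] 85.60087902115986
```

View pics/top0.png

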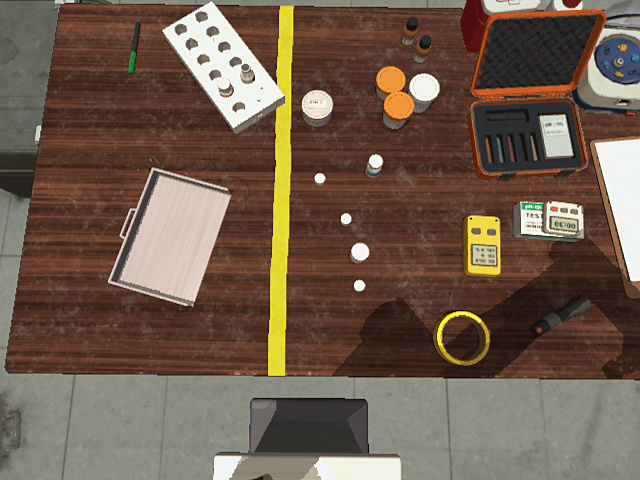

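View pics/scene0.png

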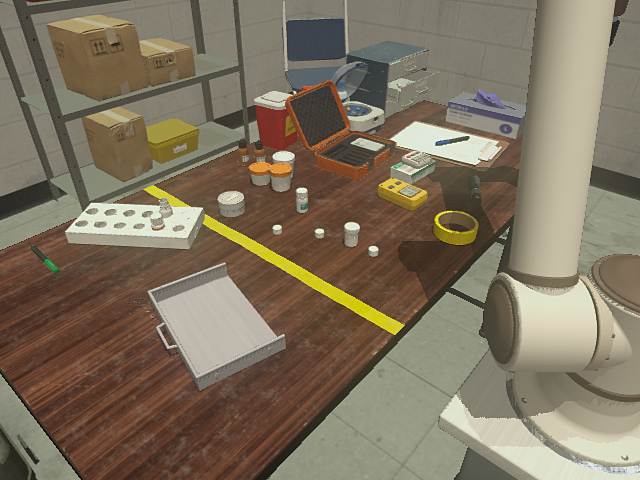

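The top view shows caps at (320,179), (346,219) and (359,286), the jar at (360,253), the bottle at (375,165), and the tray front edge from (231,191) to (192,304). In the scene view the caps are at (277,230), (320,233) and (373,251), and the jar is at (351,234).

```bash
cat >> h.py <<'E'
def blob(d,u,v,r=14):
    im=d['image'].astype(int); m=((im.min(2)>120)&(im.max(2)-im.min(2)<50)).astype(np.uint8)
    n,l,s,c=cv2.connectedComponentsWithStats(m)
    w=[i for i in range(1,n) if np.hypot(*(c[i]-[u,v]))<r]
    i=max(w,key=lambda i:s[i][4]); return c[i],s[i]
def tri(p,q):
    (d,u),(e,w)=p,q
    a0,a1=ray(d,*u,0),ray(d,*u,100); b0,b1=ray(e,*w,0),ray(e,*w,100)
    t=np.linalg.lstsq(np.c_[a1-a0,-(b1-b0)],b0-a0,rcond=None)[0]
    A=a0+t[0]*(a1-a0);B=b0+t[1]*(b1-b0); return (A+B)/2,np.linalg.norm(A-B)
E
python3 - <<'E'
from h import *
np.set_printoptions(precision=1,suppress=True)
T=grab('top');S=grab('scene')
for n,a,b in [('far',(320,179),(277,230)),('mid',(346,219),(320,233)),('near',(359,286),(373,251)),('jar',(360,253),(351,234)),('bot',(376,162),(302,195))]:
    ca,sa=blob(T,*a);cb,sb=blob(S,*b)
    print(n,ca,sa,cb,sb,'tri',*tri((T,ca),(S,cb)),'plane',ray(T,*ca,10))
# tray: top-view corners vs scene
im=T['image'].astype(int);m=((im.min(2)>60)&(im.max(2)-im.min(2)<45)).astype(np.uint8)
n,l,s,c=cv2.connectedComponentsWithStats(m);i=l[240,180];k,_=cv2.findContours((l==i).astype(np.uint8),0,2)
k=max(k,key=cv2.contourArea);print(s[i]);print(cv2.approxPolyDP(k,4,True)[:,0].tolist())
for z in(0,33):print(z,[ray(T,*p,z)[:2] for p in [(231,191),(192,304),(153,169),(109,282)]])
v=cv2.resize(T['image'][150:320,90:250],None,fx=3.4,fy=3.4,interpolation=2);cv2.imwrite('pics/tr.png',v[:,:,::-1])
v=cv2.resize(S['image'][255:395,140:300],None,fx=4,fy=4,interpolation=2);cv2.imwrite('pics/sr.png',v[:,:,::-1])
E
```

```text
far [319.3 177.7] [314 173  11  11  90] [277.  228.9] [273 225   9   9  71] tri [648.5 -18.9   5.7] 0.2876823468831492 plane [646.8 -19.   10. ]
mid [345.5 218.2] [341 213  11  11  94] [319.2 232.7] [315 228   9  10  67] tri [568.3 -69.1   5.7] 0.8523879985468747 plane [566.8 -69.   10. ]
near [358.9 285. ] [354 280  11  11 102] [373.3 250.4] [369 246  10  10  77] tri [441.5 -92.9   6.5] 0.5549734379102922 plane [440.8 -92.7  10. ]
jar [359.7 251.3] [351 243  18  18 257] [351.7 227.3] [344 222  16  13 147] tri [498.2 -91.6  39.6] 0.8716595929060904 plane [503.6 -94.9  10. ]
bot [375.3 162.3] [369 154  14  19 182] [301.4 198.3] [296 188  12  25 184] tri [ 672.5 -125.1   27.5] 0.5719045119734582 plane [ 679.8 -127.4   10. ]
[  107   167   125   141 10419]
[[152, 167], [137, 206], [129, 209], [119, 234], [124, 240], [107, 282], [192, 307], [231, 195], [225, 187]]
0 [array([621.3, 151.1]), array([404.2, 211.5]), array([664.4, 305.2]), array([442.8, 366.9])]
33 [array([610.4, 145.1]), array([401.6, 203.2]), array([651.9, 293.3]), array([438.8, 352.6])]
```

View pics/tr.png

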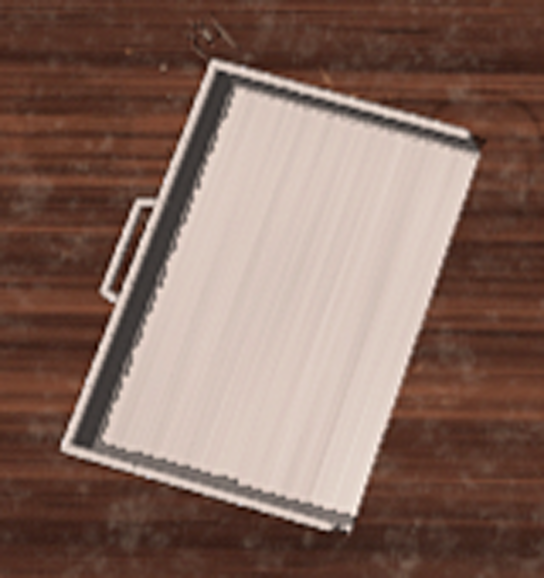

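View pics/sr.png

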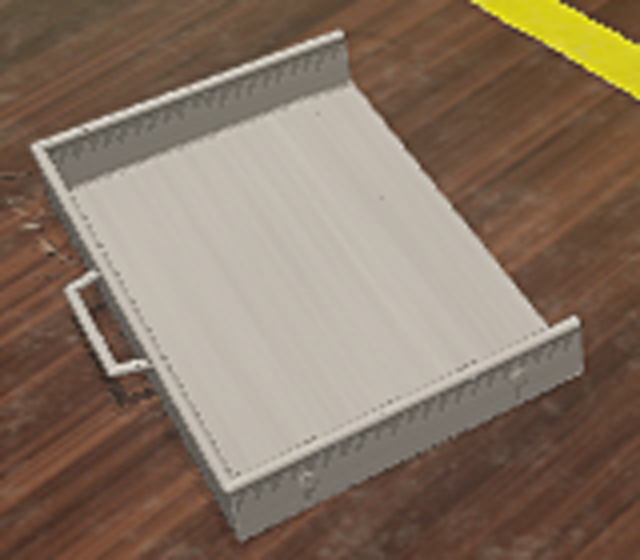

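The crops show the tray's front edge running from crop pixel (480,153) to (352,520), i.e. image (231,195) to (193.5,303). That puts the mouth at about (510,180) mm, with the inward direction at yaw of about 74.5°. The triangulated cap heights (about 6 mm at centre) match 13 mm caps, and the jar's lid comes out at 40 mm as expected.

The plan is to leave the fingers 12 mm apart so each cap nests in the gap, then push along the tool's x axis.

```bash
cat > go.py <<'E'
import sys,json
from h import *
from scipy.spatial.transform import Rotation as Q
# usage: go.py x y z yaw -> total remaining shift in tool axes (m) at current yaw, and yaw turn wz (deg)
s=arm.read_state();R=Q.from_quat(s['ee_rot']).as_matrix();p=np.array(s['position'])
g=np.array([float(a) for a in sys.argv[1:4]]);a=np.degrees(np.arctan2(R[1,0],R[0,0]))%360
print('t',s['clock'],'p',p.round(1),'yaw',round(a,1),'w',round(s['gripper_width'],1),'tilt',R[:,2].round(3),'F',np.round(s['contact_force'],1))
print('shift',(R.T@(g-p)/1e3).round(4),'wz',round(a-float(sys.argv[4]),2))
E
python3 -m pendant '[[0,0,0,0,0,-8.5,0.012],[0,0,0,0,0,-8.5,0.012],[0,0,0,0,0,-8.5,0.012],[0,0,0,0,0,-8.5,0.012],[0,0,0,0,0,-8.5,0.012],[0,0,0,0,0,-8.5,0.012],[0,0,0,0,0,-8.5,0.012],[0,0,0,0,0,0,0.012]]'
python3 go.py 437.5 -133 255 265
```

```text
clock: 1.0
position: [262.7, -566.9, 256.0]
ee_rot: [-0.671, 0.741, 0.0, 0.0]
contact_force: [0.6, 0.2, 0.6]
gripper_width: 12.2
grasp_force: 0.0
t 1.0 p [ 262.7 -566.9  256. ] yaw 264.3 w 12.2 tilt [-0.     0.001 -1.   ] F [0.6 0.2 0.6]
shift [-0.4491 -0.1312  0.0012] wz -0.66
```

```bash
python3 -m pendant '[[-0.037,-0.011,0,0,0,-0.7,0.012],[-0.037,-0.011,0,0,0,0,0.012],[-0.037,-0.011,0,0,0,0,0.012],[-0.037,-0.011,0,0,0,0,0.012],[-0.037,-0.011,0,0,0,0,0.012],[-0.037,-0.011,0,0,0,0,0.012],[-0.037,-0.011,0,0,0,0,0.012],[-0.037,-0.011,0,0,0,0,0.012],[-0.037,-0.011,0,0,0,0,0.012],[-0.037,-0.011,0,0,0,0,0.012],[-0.037,-0.011,0,0,0,0,0.012],[-0.037,-0.011,0,0,0,0,0.012]]'
python3 go.py 437.5 -133 80 265
```

```text
clock: 2.2
position: [433.2, -134.7, 256.5]
ee_rot: [-0.675, 0.738, -0.0, 0.0]
contact_force: [1.3, 0.6, -0.9]
gripper_width: 11.8
grasp_force: 0.0
t 2.2 p [ 433.2 -134.7  256.5] yaw 264.9 w 11.8 tilt [ 0.001  0.    -1.   ] F [ 1.3  0.6 -0.9]
shift [-0.0021 -0.004   0.1765] wz -0.15
```

```bash
python3 -m pendant '[[0,-0.004,0.035,0,0,0,0.012],[0,0,0.035,0,0,0,0.012],[0,0,0.035,0,0,0,0.012],[0,0,0.035,0,0,0,0.012],[0,0,0.03,0,0,0,0.012],[0,0,0,0,0,0,0.012]]'
python3 - <<'E'
from h import *
d=grab('wrist','w1.png');np.set_printoptions(precision=1,suppress=True)
for p in [(437.5,-133,0),(441,-93,6.5)]:
    from scipy.spatial.transform import Rotation as Q
    c=Q.from_quat(d['rotation']).as_matrix().T@(np.array(p)-d['xyz']);print(p,c[0]/c[2]*d['fx']+d['cx'],c[1]/c[2]*d['fy']+d['cy'])
E
python3 go.py 437.5 -133 30 265
```

```text
clock: 2.8
position: [434.0, -136.6, 83.1]
ee_rot: [-0.675, 0.738, 0.003, -0.003]
contact_force: [-0.9, 0.0, 0.1]
gripper_width: 11.9
grasp_force: 0.0
(437.5, -133, 0) 315.5448915515205 264.05108644529
(441, -93, 6.5) 315.89117468810457 332.9841273293096
t 2.85 p [ 435.9 -136.7   85.2] yaw 264.9 w 12.0 tilt [-0.004 -0.    -1.   ] F [ 0.7 -0.1  0.4]
shift [-0.0039 -0.0015  0.0552] wz -0.06
```

View pics/w1.png

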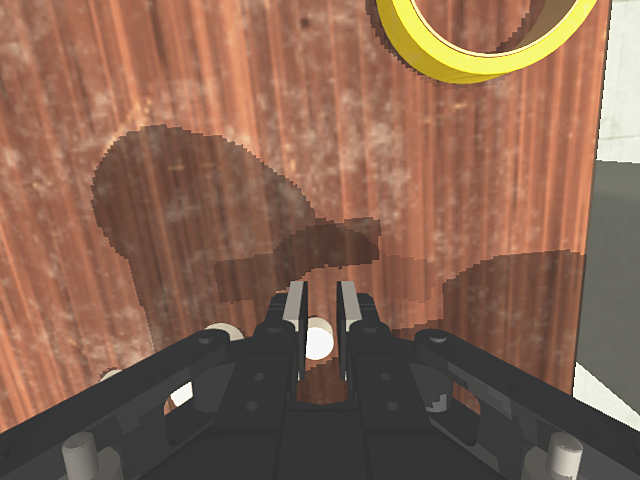

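The wrist view shows the near cap at (319,338), centred in the finger gap (finger faces at 294 and 350) and close to the predicted (316,333). I'll lower the tool and sweep it.

```bash
python3 -m pendant '[[0,-0.001,0.028,0,0,0,0.012],[0,0,0.026,0,0,0,0.012],[0,0,0,0,0,0,0.012],[-0.01,0,0,0,0,0,0.012],[-0.01,0,0,0,0,0,0.012],[-0.01,0,0,0,0,0,0.012],[-0.01,0,0,0,0,0,0.012],[-0.01,0,0,0,0,0,0.012],[-0.01,0,0,0,0,0,0.012]]'
python3 - <<'E'
from h import *
d=grab('wrist','w2.png')
E
python3 go.py 468 222 30 265
```

```text
clock: 3.75
position: [443.3, -75.9, 32.6]
ee_rot: [-0.676, 0.737, -0.0, 0.0]
contact_force: [-0.5, 0.2, 0.2]
gripper_width: 12.1
grasp_force: 0.1
t 3.8 p [443.6 -75.1  32.6] yaw 265.1 w 12.2 tilt [ 0.001  0.    -1.   ] F [ 0.1  1.8 -0.2]
shift [-0.2981  0.0008  0.0026] wz 0.14
```

View pics/w2.png

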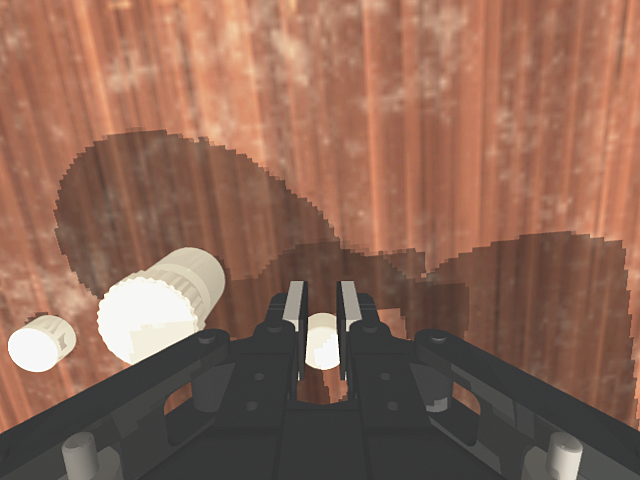

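The cap at (322,342) is nested against the fingertips and moving, and the jar is untouched at left (150,310). I'll carry on with the push.

```bash
python3 -m pendant '[[-0.012,0,0.0015,0,0,0,0.012],[-0.013,0,0,0,0,0,0.012],[-0.013,0,0,0,0,0,0.012],[-0.013,0,0,0,0,0,0.012],[-0.013,0,0,0,0,0,0.012],[-0.013,0,0,0,0,0,0.012],[-0.013,0,0,0,0,0,0.012],[-0.013,0,0,0,0,0,0.012],[-0.013,0,0,0,0,0,0.012],[-0.013,0,0,0,0,0,0.012],[-0.013,0,0,0,0,0,0.012],[-0.013,0,0,0,0,0,0.012]]'
python3 -m pendant '[[-0.013,0,0,0,0,0,0.012],[-0.013,0,0,0,0,0,0.012],[-0.013,0,0,0,0,0,0.012],[-0.013,0,0,0,0,0,0.012],[-0.013,0,0,0,0,0,0.012],[-0.013,0,0,0,0,0,0.012],[-0.012,0,0,0,0,0,0.012],[-0.012,0,0,0,0,0,0.012],[-0.012,0,0,0,0,0,0.012],[-0.011,0,0,0,0,0,0.012],[-0.009,0,0,0,0,0,0.012],[-0.006,0,0,0,0,0,0.012]]'
python3 go.py 468 222 30 265; python3 -c "
from h import *
d=grab('wrist','w3.png')"
```

```text
clock: 5.0
position: [456.5, 78.6, 30.8]
ee_rot: [-0.676, 0.737, -0.0, 0.0]
contact_force: [0.9, -0.3, -0.3]
gripper_width: 11.9
grasp_force: 0.0
clock: 6.2
position: [468.6, 217.9, 30.8]
ee_rot: [-0.676, 0.737, 0.0, 0.0]
contact_force: [0.1, -0.2, -0.2]
gripper_width: 12.2
grasp_force: 0.1
t 6.2 p [468.6 217.9  30.8] yaw 265.1 w 12.2 tilt [ 0.  0. -1.] F [ 0.1 -0.2 -0.2]
shift [-0.0041  0.001   0.0008] wz 0.07
```

View pics/w3.png

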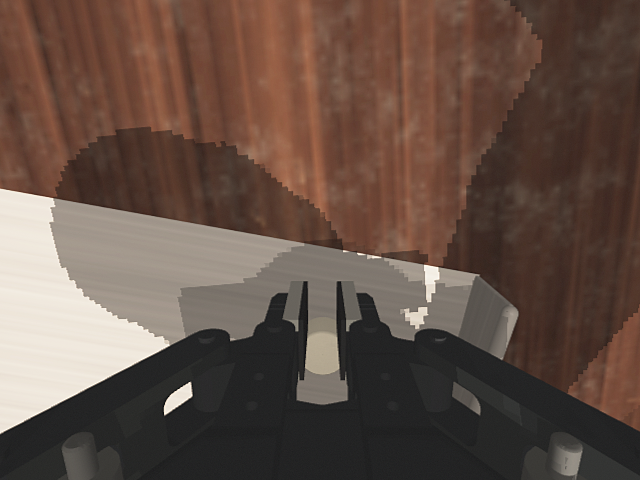

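The near cap, at (322,350), sits inside the tray in front of the fingers, with the tray's front edge well behind it. Next I'll back off, lift and go behind the mid cap.

```bash
python3 -m pendant '[[0.02,0,0,0,0,0,0.012],[0,0,-0.04,0,0,0,0.012],[0,0,-0.04,0,0,0,0.012],[0.036,-0.017,0,0,0,0,0.012],[0.036,-0.017,0,0,0,0,0.012],[0.036,-0.017,0,0,0,0,0.012],[0.036,-0.017,0,0,0,0,0.012],[0.036,-0.017,0,0,0,0,0.012],[0.036,-0.017,0,0,0,0,0.012],[0.036,-0.017,0,0,0,0,0.012],[0.033,-0.015,0,0,0,-7.2,0.012],[0,0,0,0,0,-7.2,0.012]]'
python3 -m pendant '[[0,0,0,0,0,0,0.012]]' >/dev/null
python3 go.py 575.5 -111 31 279.4
python3 - <<'E'
from h import *
from scipy.spatial.transform import Rotation as Q
d=grab('wrist','w4.png')
for p in [(568.3,-69,6.5)]:
    c=Q.from_quat(d['rotation']).as_matrix().T@(np.array(p)-d['xyz']);print(p,c[0]/c[2]*d['fx']+d['cx'],c[1]/c[2]*d['fy']+d['cy'])
T=grab('top')
for u in [(345.5,218),(359,251)]:
    try: print(ray(T,*blob(T,*u)[0],6))
    except Exception as e: print('hidden')
E
```

```text
clock: 7.45
position: [575.6, -103.1, 110.3]
ee_rot: [0.763, -0.647, -0.0, 0.0]
contact_force: [-1.3, 1.0, -0.4]
gripper_width: 12.2
grasp_force: 0.0
t 7.55 p [ 574.5 -100.5  110.2] yaw 279.2 w 12.2 tilt [-0.002  0.    -1.   ] F [ 0.2 -0.4 -0.6]
shift [0.0105 0.0006 0.0792] wz -0.16
(568.3, -69, 6.5) 324.20290765168284 295.22400879141225
[567.83926564 -69.15045212   6.        ]
[504.37738629 -95.31843693   6.        ]
```

View pics/w4.png

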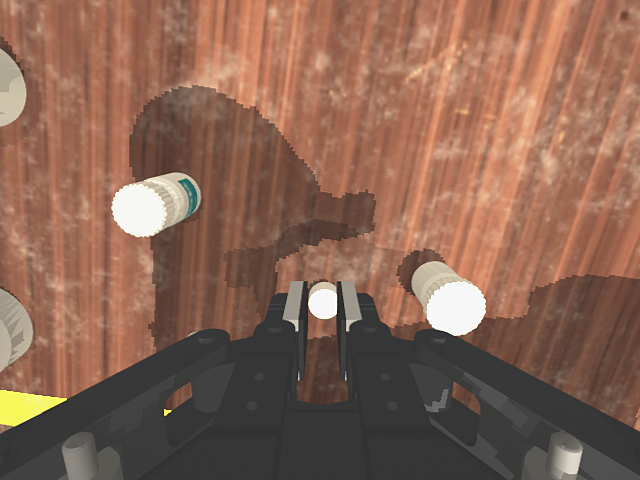

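The mid cap at (323,300) is centred in the gap. The jar at (455,305) and the bottle at (140,210) are clear of the fingers.

```bash
python3 -m pendant '[[0.011,0,0.025,0,0,0,0.012],[0,0,0.027,0,0,0,0.012],[0,0,0.027,0,0,0,0.012],[0,0,0,0,0,0,0.012],[-0.01,0,0,0,0,0,0.012],[-0.012,0,0,0,0,0,0.012],[-0.012,0,0,0,0,0,0.012],[-0.012,0,0,0,0,0,0.012],[-0.013,0,0,0,0,0,0.012],[-0.013,0,0,0,0,0,0.012],[-0.013,0,0,0,0,0,0.012],[-0.013,0,0,0,0,0,0.012]]'
python3 go.py 523 202 31 279.4
```

```text
clock: 8.85
position: [561.2, -11.5, 31.8]
ee_rot: [0.763, -0.646, -0.0, 0.0]
contact_force: [-0.1, 0.1, 0.7]
gripper_width: 11.8
grasp_force: 0.1
t 8.85 p [561.2 -11.5  31.8] yaw 279.5 w 11.8 tilt [-0.  0. -1.] F [-0.1  0.1  0.7]
shift [-0.2168  0.0026  0.0008] wz 0.07
```

```bash
python3 -m pendant '[[-0.013,0,0.001,0,0,0,0.012],[-0.013,0,0,0,0,0,0.012],[-0.013,0,0,0,0,0,0.012],[-0.013,0,0,0,0,0,0.012],[-0.013,0,0,0,0,0,0.012],[-0.013,0,0,0,0,0,0.012],[-0.013,0,0,0,0,0,0.012],[-0.013,0,0,0,0,0,0.012],[-0.013,0,0,0,0,0,0.012],[-0.013,0,0,0,0,0,0.012],[-0.013,0,0,0,0,0,0.012],[-0.013,0,0,0,0,0,0.012]]'
python3 -m pendant '[[-0.013,0,0,0,0,0,0.012],[-0.012,0,0,0,0,0,0.012],[-0.011,0,0,0,0,0,0.012],[-0.009,0,0,0,0,0,0.012],[-0.006,0,0,0,0,0,0.012],[0,0,0,0,0,0,0.012]]'
python3 go.py 523 202 31 279.4; python3 -c "
from h import *
d=grab('wrist','w5.png')"
```

```text
clock: 10.05
position: [535.6, 142.3, 30.8]
ee_rot: [0.763, -0.646, 0.0, -0.0]
contact_force: [0.2, -0.1, 0.3]
gripper_width: 11.8
grasp_force: 0.0
clock: 10.65
position: [527.4, 192.3, 30.8]
ee_rot: [0.763, -0.646, 0.0, -0.0]
contact_force: [-0.1, 1.3, 0.5]
gripper_width: 11.7
grasp_force: 0.0
t 10.65 p [527.4 192.3  30.8] yaw 279.5 w 11.7 tilt [ 0.  0. -1.] F [-0.1  1.3  0.5]
shift [-0.0103  0.0028 -0.0002] wz 0.11
```

View pics/w5.png

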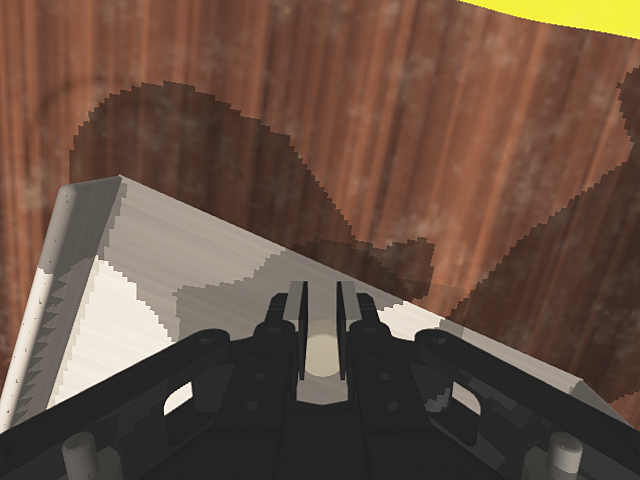

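The mid cap at (323,350) is inside the tray. I'll push 10 mm more, then go to the far cap.

```bash
python3 -m pendant '[[-0.01,0,0,0,0,0,0.012],[0.02,0,0,0,0,0,0.012],[0,0,-0.04,0,0,0,0.012],[0,0,-0.04,0,0,0,0.012],[0.037,-0.013,0,0,0,0,0.012],[0.037,-0.013,0,0,0,0,0.012],[0.037,-0.013,0,0,0,0,0.012],[0.037,-0.013,0,0,0,0,0.012],[0.037,-0.013,0,0,0,0,0.012],[0.037,-0.013,0,0,0,0,0.012],[0.037,-0.013,0,0,0,-5.5,0.012],[0,0,0,0,0,-5.6,0.012]]'
python3 -m pendant '[[0,0,0,0,0,0,0.012]]' >/dev/null
python3 go.py 662.5 -56.5 31 290.6
python3 - <<'E'
from h import *
from scipy.spatial.transform import Rotation as Q
d=grab('wrist','w6.png')
for p in [(648.5,-19,6.5)]:
    c=Q.from_quat(d['rotation']).as_matrix().T@(np.array(p)-d['xyz']);u=(c[0]/c[2]*d['fx']+d['cx'],c[1]/c[2]*d['fy']+d['cy']);print(p,u)
try: b=blob(d,*u,20);print(b,ray(d,*b[0],6.5))
except Exception as e: print('none')
E
```

```text
clock: 11.9
position: [663.0, -63.0, 110.3]
ee_rot: [0.821, -0.57, 0.001, 0.0]
contact_force: [-0.2, 1.1, 0.0]
gripper_width: 11.9
grasp_force: 0.0
t 12.0 p [661.4 -60.1 110.2] yaw 290.4 w 11.9 tilt [-0.001  0.    -1.   ] F [-0.4  0.4  0.9]
shift [-0.003  -0.0024  0.0792] wz -0.21
(648.5, -19, 6.5) (np.float64(319.6075268538955), np.float64(310.89854595679907))
(array([320.08823529, 319.41486068]), array([308, 305,  27,  29, 646], dtype=int32)) [646.07387918 -13.36877214   6.5       ]
```

```bash
python3 -m pendant '[[0,-0.001,0.025,0,0,0,0.012],[0,0,0.027,0,0,0,0.012],[0,0,0.027,0,0,0,0.012],[0,0,0,0,0,0,0.012],[-0.01,0,0,0,0,0,0.012],[-0.012,0,0,0,0,0,0.012],[-0.012,0,0,0,0,0,0.012],[-0.012,0,0,0,0,0,0.012],[-0.013,0,0,0,0,0,0.012],[-0.013,0,0,0,0,0,0.012],[-0.013,0,0,0,0,0,0.012],[-0.013,0,0,0,0,0,0.012]]'
python3 go.py 567 197 31 290.6
python3 - <<'E'
from h import *
d=grab('wrist','w6.png')
b=blob(d,322,345,25);print(b,ray(d,*b[0],6.5))
E
```

```text
clock: 13.25
position: [627.5, 34.4, 31.9]
ee_rot: [0.822, -0.57, 0.0, 0.0]
contact_force: [0.4, -0.5, 0.8]
gripper_width: 12.1
grasp_force: 0.2
t 13.25 p [627.5  34.4  31.9] yaw 290.6 w 12.1 tilt [ 0. -0. -1.] F [ 0.4 -0.5  0.8]
shift [-0.1735 -0.0005  0.0009] wz -0.04
(array([322.1261188 , 349.23189585]), array([ 306,  328,   33,   43, 1229], dtype=int32)) [620.11722151  56.15074936   6.5       ]
```

The cap is nested between the fingertips at (620,56), so I'll finish the sweep and retract.

```bash
python3 -m pendant '[[-0.013,0,0.001,0,0,0,0.012],[-0.013,0,0,0,0,0,0.012],[-0.013,0,0,0,0,0,0.012],[-0.013,0,0,0,0,0,0.012],[-0.013,0,0,0,0,0,0.012],[-0.013,0,0,0,0,0,0.012],[-0.013,0,0,0,0,0,0.012],[-0.013,0,0,0,0,0,0.012],[-0.013,0,0,0,0,0,0.012],[-0.013,0,0,0,0,0,0.012],[-0.013,0,0,0,0,0,0.012],[-0.013,0,0,0,0,0,0.012]]'
python3 -m pendant '[[-0.012,0,0,0,0,0,0.012],[-0.009,0,0,0,0,0,0.012],[-0.006,0,0,0,0,0,0.012],[0,0,0,0,0,0,0.012],[0.02,0,0,0,0,0,0.012],[0,0,-0.04,0,0,0,0.012],[0,0,-0.04,0,0,0,0.012],[0.04,0,0,0,0,0,0.012],[0.04,0,-0.02,0,0,0,0.012],[0.04,0,-0.02,0,0,0,0.012],[0.04,0,-0.02,0,0,0,0.012],[0,0,0,0,0,0,0.012]]'
python3 - <<'E'
from h import *
T=grab('top','t9.png');cv2.imwrite('pics/end.png',T['image'][:,:,::-1])
S=grab('scene'); im=np.hstack([cv2.resize(T['image'][140:340,90:410],(400,250)),cv2.resize(S['image'][180:400,140:440],(400,250))])
cv2.imwrite('pics/end.png',cv2.resize(im,(800,250))[:,:,::-1])
for u in [(360,251),(375,162)]:
    try: print(blob(T,*u)[0])
    except Exception: print('hidden')
E
```

```text
clock: 14.5
position: [572.8, 180.3, 30.9]
ee_rot: [0.822, -0.57, 0.0, -0.0]
contact_force: [-0.2, -0.0, 0.3]
gripper_width: 12.1
grasp_force: 0.1
clock: 15.7
position: [629.6, 31.8, 174.1]
ee_rot: [0.82, -0.572, 0.003, -0.002]
contact_force: [0.4, 0.1, 0.2]
gripper_width: 11.8
grasp_force: 0.0
[359.65234375 251.2890625 ]
[375.33333333 162.30054645]
```

View pics/end.png

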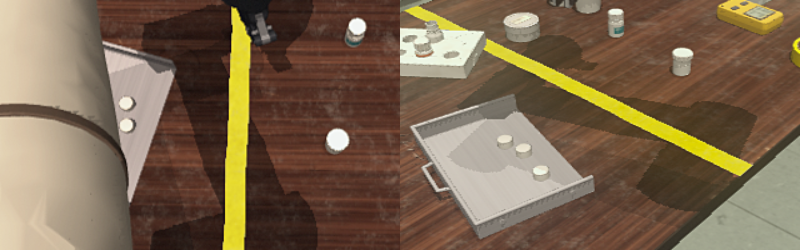

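All three caps lie well inside the tray: the scene half shows them at (504,141), (523,150) and (541,172). The jar and bottle have not moved.

```bash
python3 -c "
from bench import arm
print(arm.job_done())"
```

```text
the job is handed in; nothing more can be done
None
```

I swept all three caps into the tray and handed the job in at about 16 s; the jar and bottle have not moved, the arm never came near the meter or tape, and no verdict was returned.

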